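Draw the cookie pan out over its spring stop

ROBOT

A 6-joint arm with a two-finger parallel gripper is mounted at the origin on the work surface. World frame = base frame: x ahead of the robot, y to its left, z up, the work surface at z = 0. Lengths are in m, angles in rad, forces in N, time in s.
With the tool pointing down it reaches from about 0.35 to 0.775 m from the base axis. Payload 5.5 kg.
Tool frame: the origin (TCP) lies between the finger pads; the fingertips stand 11 mm ahead of it and the grasp point (between the pads) lies 8 mm behind it (tips_ahead is the distance from the TCP to the fingertips, in m); z points along the fingers, y is the line along which they close (so a half turn about z gives the same grasp; the last joint's range is limited). The gripper opens to 85 mm and grips with 20 to 120 N. Pads are 22 mm wide; open, the fingers measure 114 mm over their backs; the gripper's body (76 mm by 85 mm) begins 54 mm behind the grasp point. The pads swing forward as they close: fully open they stand 13 mm farther back than shut.
Start: joints at [-1.394, 0.313, 0.046, 1.304, 0, 1.431], TCP at [0.179, -0.546, 0.242] pointing down, gripper open.
Joint ranges: [-2.76, 2.76], [-0.86, 1.69], [-1.03, 1.26], [-2.2, 2.34], [-1.47, 1.5], [-3.14, 3.14]. Speed limits (rad/s): [2.57, 2.57, 3.14, 3.14, 3.14, 3.14].

INTERFACE

Orientations are given as a unit quaternion [w, x, y, z].
In Python, from workcell import * gives the robot as it stands. The module is installed in compiled form; this text tells all that it offers.
- The arm moves only by the tool jog_arm, never from a script. Its argument "moves" is a list of rows, each an object with "fingers": the closure, from 0 (fully open) to 1 (shut); "slide": the shift along the tool's x, y, z in mm, a list of three; "angular": the turn, a rotation vector about the tool's x, y, z in degrees, a list of three. A call has 1 to 10 rows; each row is the pose to reach, as a shift and turn from the pose commanded when the call began, along the tool's axes at that moment; what a row does not reach only later rows make up. A row lasts 1/12 s, in which the tool goes at most 41.7 mm and 7.16 degrees, less where a joint would pass 70% of its speed; a pose out of reach is approached as far as the arm can. A call with a gripper value outside its range is refused whole. The fingers move at their own pace and stop on an object; "squeeze" is the grip in N (left out, the last holds). Time passes only in rows, so rows that repeat a pose let the fingers close. It gives the time, the measured TCP pose, the force, the opening and the grip force at its end, in the units of the state.
- get_state(): the state, without advancing time (a new reading comes with each control period).
- read_camera(name): name is "scene" or "top" or "wrist"; returns a dict with "color" (400x640x3 uint8, red, green, blue), "fovy" (degrees; the focal length in pixels is half the picture's height over the tangent of half this angle, whatever the lens; pixels are square), "cx", "cy" (the principal point, pixels), "world_from_camera" (4x4, takes a point from camera to world coordinates); the wrist camera has in their place "tool_from_camera" (4x4, takes a point from camera to tool coordinates, whose origin is the TCP and whose axes are the flange's). Camera axes: x right, y down, z forward; pixel columns grow to the right and rows downward; lengths in m; the calibration is good to about 2 mm. A picture is of the moment at which its call begins: read the wrist's pose just before it. There is no depth.
- hand_in(): hands the job in; it is judged then, once.
Trained networks look in a picture, given as the dict that the camera call returned (one of the last four; its "shot" number tells which), for a name from the list of things; names that differ only in an ending like _2 or _b are one class to them, and where a whole thing is asked for, a point or a joint stands for the part that bears it (a point fixed in the world has none). Each returns a list of dicts, best first, with "p" (0 to 1); they miss things now and then, are a little off and sometimes report something else, mostly with a low value. They report only what shows in the picture. A call takes as long as a camera call. They do not tell look-alikes from the thing itself.
- look_for(target, picture): "point" ([column, row] in pixels, amid what is visible of it).
- tip_of(target, picture): "point" ([column, row] in pixels: a listed point, or the origin of a listed thing).
The state is a dict: "clock": time; "joint_pos": joint angles; "qvel": joint speeds; "tau": joint torques, N m; "tcp_pos": TCP position; "orientation": TCP orientation; "wrist_force": force on the tool from outside, world axes, zero at the start; "ft_torque": the same for the moment, N m; "finger_gap": finger opening in m; "grip_force": force on a finger pad.
Only numpy, scipy, OpenCV 4.12 (cv2) and the standard library are available. Lean on these libraries where they do the work, as an engineer would, in place of code of your own. Each camera call takes 0.05 s, during which the arm holds its last target. There are 200 camera calls.

TASK

The pan of iced cookies on the top tier of the tabletop pan rack is held back by a spring stop at its front corner. Press the stop's red thumb plate down with a fingertip and, while you hold it down, push the pan forward over the stop and on along its runners until it rests against their turned-up front ends; then let go. The pan only slides: do not lift or tip it, do not touch the cookies with your fingers, and leave the jars and the bottle where they stand.

Things in the scene. Friction and masses are not known exactly. Their poses are not given: they have to be found in the camera images.
- rack: Steel two-tier pan rack, fixed, 433 x 240 mm. Origin on the table, on the rack's centre line, below the blocking face of the stop; x to the rack's rear, y to the side with the stop, z up. The pan is drawn along -x. The top runners, 140 mm above the table, span x = -93 to 340 mm, y = 95 to 120 mm on both sides; outer flanges 10 mm high guide the pan with 2.5 mm play; rear bar at x = 330 mm.
- lip (a point): Point on the rack's centre line at runner height, in line with the inner faces of the 10 mm high turned-up front ends of the two top runners (rack frame -90, 0, 140 mm). Apart from the thumb plate and the pan, nothing of the rack stands more than 12 mm above runner height.
- pan_stop (a joint): How far the spring stop is pressed down, 0 (up) to 0.016 m (bottomed). It blocks the pan until it is down 0.012 m. The spring takes 1 N to start and about 3.2 N to bottom. It springs back up when let go, unless the pan is over its nose and so keeps it down.
- thumb_plate (a point): Centre of the flat top of the stop's red thumb plate, 70 mm (rack x) by 30 mm (rack y), outside the runner beside the pan's front corner; moves with the stop. Up: 20, 141, 165 mm in the rack frame, level with the pan's rim. Bottomed: 16 mm lower, still 6 mm above the pan's inside floor. A fingertip can slide along it while pressing; the pan passes beside it.
- nose (a point): Top of the blocking face of the stop's steel nose (up: rack frame 0, 83, 152 mm, 12 mm above the runners). The nose is 18 mm wide, reaches 22 mm from this face towards the front, then slopes down; an arm below the runner joins it to the thumb plate. At the start the pan's front wall stands 2 to 10 mm behind it.
- pan: Aluminium quarter sheet pan, loose on the top runners, 0.55 to 0.8 kg. Origin at the centre of its underside, axes as the rack's. Body 318 x 229 mm, 25 mm high, floor and walls 3 mm thick, open on top; a rolled rim 6 mm high overhangs outwards 6 mm. Its origin is at rack x = 161 to 170 mm at the start, 69 mm when it rests against the turned-up ends.
- pan_front (a point): Middle of the inside face of the pan's front wall, at rim height (pan frame -156, 0, 25 mm). The pan's floor is clear of cookies for 115 mm behind this face, over the whole width.
- cookie1: Pink-iced round cookie, 60 mm across, 10 mm thick, lying loose in the pan. Origin at the centre of its underside.
- cookie2: Mint-iced cookie, same size, loose in the pan.
- cookie3: White-iced cookie, same size, loose in the pan.
- cookie4: Yellow-iced cookie, same size, loose in the pan.
- sprinkle_jar: Pink jar with a white lid, 60 mm across, 105 mm tall, standing on the table near the rack. Origin at the centre of its underside.
- icing_jar: White jar with a blue lid, 60 mm across, 90 mm tall, standing on the table near the rack.
- colour_bottle: Small green bottle with a black cap, 40 mm across, 85 mm tall, standing on the table near the rack.
Not all that is in view belongs to the job. What is shaped like the cookie1 but orange is not meant. What is shaped like the cookie3 but purple is not meant.

How it is judged:
On the way, in this order (a step that is already met when the one before it is completed fails the run):
1. the stop is pressed down clear of the pan, the pan still behind it (value of joint pan_stop above 0.0122 m and x of pan in the frame of rack above 0.155 m), for 0.1 s.
2. with the stop down, the pan's front has slid over the nose (value of joint pan_stop above 0.0105 m and x of pan in the frame of rack between 0.085 and 0.148 m), for 0.05 s.
At the end, for the whole second after the job is handed in: The pan lies flat on the top runners, at rest, with its front within 8 mm of the turned-up runner ends, the cookies lying in it (x of pan in the frame of rack between 0.064 and 0.077 m and z of pan in the frame of rack between 0.137 and 0.144 m and angle between pan's own z axis and vertical below 0.03 rad and linear speed of pan below 0.01 m/s and z of each of cookie1, cookie2, cookie3, cookie4 in the frame of pan below 0.008 m); the robot touches nothing.
It fails at once if the pan is lifted or tipped (z of pan in the frame of rack above 0.15 m or z of pan in the frame of rack below 0.13 m or angle between pan's own z axis and vertical above 0.08 rad).
It fails at once if a cookie is touched (contact force between the fingers and cookie1 above 0.3 N or contact force between the fingers and cookie2 above 0.3 N or contact force between the fingers and cookie3 above 0.3 N or contact force between the fingers and cookie4 above 0.3 N).
It fails at once if a jar or the bottle is displaced (distance of any of sprinkle_jar, icing_jar, colour_bottle from where it was at the start of the episode above 0.02 m).
It also fails if it takes over 38 s, if anything falls off the work surface, if the arm or the gripper's body presses on something with over 40 N, if the wrist force passes 120 N, or if a joint passes its speed limit or range.

## Working session

There is one attempt and no reset: what is moved stays moved. The work goes in short steps, Python scripts to look and compute and a tool call to move; the robot and the scene stay as the last step left them, time stands still between calls to the robot, and variables do not carry over. Pictures are saved under pics/ and viewed, at most 10 in all, crops included, and the job is handed in when it is done.

Besides the shell and the picture viewer there is one more tool, called by a JSON object that holds its "api" and its "payload". jog_arm: Moves the arm, as the interface text tells. Its arguments: {"type":"object","properties":{"moves":{"type":"array","items":{"type":"object","properties":{"fingers":{"type":"number"},"slide":{"type":"array","items":{"type":"number"}},"angular":{"type":"array","items":{"type":"number"}}}}},"squeeze":{"type":"number"}},"required":["moves"]}

```bash
mkdir -p pics; cat > h.py <<'E'
from workcell import *
import numpy as np, cv2
from scipy.spatial.transform import Rotation as R
def ray(p,px):
    h,w=p["color"].shape[:2]; f=h/2/np.tan(np.radians(p["fovy"])/2)
    d=np.array([(px[0]-p["cx"])/f,(px[1]-p["cy"])/f,1.])
    if "world_from_camera" in p: T=np.array(p["world_from_camera"])
    else:
        T=p["_T"]
    return T[:3,3],T[:3,:3]@d
def atz(p,px,z):
    o,d=ray(p,px); return o+d*(z-o[2])/d[2]
def shot(n):
    s=get_state(); p=read_camera(n)
    if n=="wrist":
        T=np.eye(4); q=s["orientation"]; T[:3,:3]=R.from_quat([q[1],q[2],q[3],q[0]]).as_matrix(); T[:3,3]=s["tcp_pos"]
        p["_T"]=T@np.array(p["tool_from_camera"])
    return p
E
python3 - <<'E'
from h import *
Z=dict(thumb_plate=.165,lip=.14,nose=.152,pan_front=.165,pan=.14,rack=0,cookie1=.143,cookie2=.143,cookie3=.143,cookie4=.143,sprinkle_jar=0,icing_jar=0,colour_bottle=0)
for n in ("top","scene"):
    p=shot(n); cv2.imwrite(f"pics/{n}.png",p["color"][:,:,::-1])
    for k,z in Z.items():
        r=tip_of(k,p)[:2]
        print(n,k,[(np.round(a["point"]).tolist(),round(a["p"],2),np.round(atz(p,a["point"],z)[:2],3).tolist()) for a in r])
s=get_state();print(s)
E
```

```text
top thumb_plate [([342.0, 254.0], 0.93, [0.495, -0.02])]
top lip [([371.0, 180.0], 0.84, [0.667, -0.089]), ([261.0, 195.0], 0.32, [0.629, 0.168])]
top nose [([341.0, 228.0], 0.84, [0.555, -0.02])]
top pan_front [([333.0, 192.0], 0.57, [0.636, 0.0])]
top pan [([269.0, 211.0], 0.6, [0.593, 0.147])]
top rack [([330.0, 200.0], 0.72, [0.631, 0.002])]
top cookie1 [([259.0, 197.0], 0.97, [0.625, 0.17]), ([270.0, 235.0], 0.87, [0.536, 0.145])]
top cookie2 [([259.0, 197.0], 0.97, [0.625, 0.17]), ([270.0, 235.0], 0.87, [0.536, 0.145])]
top cookie3 [([259.0, 197.0], 0.97, [0.625, 0.17]), ([270.0, 235.0], 0.87, [0.536, 0.145])]
top cookie4 [([259.0, 197.0], 0.97, [0.625, 0.17]), ([270.0, 235.0], 0.87, [0.536, 0.145])]
top sprinkle_jar [([381.0, 277.0], 0.6, [0.429, -0.136])]
top icing_jar [([406.0, 164.0], 0.83, [0.732, -0.205])]
top colour_bottle [([410.0, 227.0], 0.66, [0.562, -0.213])]
scene thumb_plate [([267.0, 164.0], 0.65, [0.488, -0.029])]
scene lip [([281.0, 231.0], 0.69, [0.659, -0.087])]
scene nose [([280.0, 188.0], 0.67, [0.559, -0.034]), ([365.0, 143.0], 0.43, [0.527, 0.222])]
scene
[... 750 characters left out ...]
12])]
{'clock': 1.4, 'joint_pos': array([-1.39360639e+00,  3.13234044e-01,  4.61111930e-02,  1.30360667e+00,
        3.19354164e-05,  1.43119920e+00]), 'qvel': array([ 0.00050614, -0.00159921,  0.00081351, -0.00140592, -0.00032173,
        0.00083873]), 'tau': array([ 6.87760585e-04, -4.80461919e+01,  2.98809367e+01,  5.18375964e-04,
       -1.16500923e-04,  1.33028496e-05]), 'tcp_pos': array([ 0.17913027, -0.54643182,  0.24230838]), 'orientation': array([3.30973605e-05, 9.87481948e-01, 1.57732052e-01, 1.65927140e-05]), 'wrist_force': array([-0.48307325, -0.1247804 ,  0.00102729]), 'ft_torque': array([0.04830918, 0.05598826, 0.0219098 ]), 'grip_force': 0.0, 'finger_gap': 0.08518937079490797}
```

View pics/top.png

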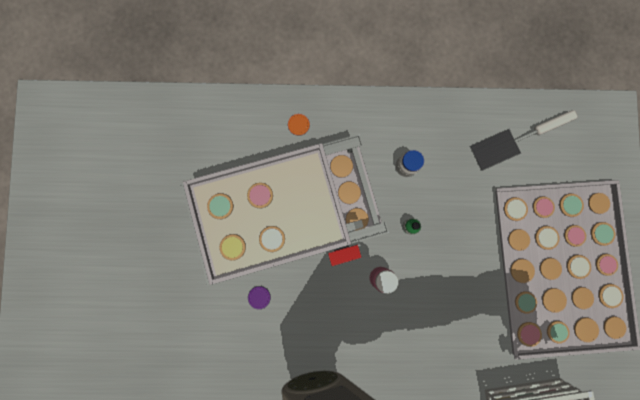

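View pics/scene.png

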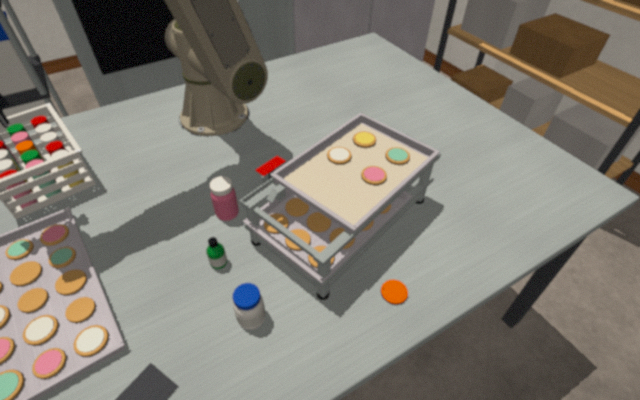

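The top view shows the rack amid the picture. The red plate is at (345,255), the pan's cookies are at x 220–272, and the front end is at about (370,180). The scene view agrees: plate (270,166), jars (223,198) and (248,305), bottle (216,252). The orange disc at (299,125) and the purple one at (259,297) lie on the table, so they are decoys; the four real cookies are the ones in the pan at (260,195), (220,206), (272,238) and (232,247).

Plan: with the gripper open and its y axis along the rack's y, one finger presses the plate while the other hangs inside the pan behind its front wall. Then I draw both towards the front.

{"api": "jog_arm", "payload": {"moves": [{"fingers":0,"slide":[29,-24,0],"angular":[0,0,-6]},{"fingers":0,"slide":[58,-48,0],"angular":[0,0,-12]},{"fingers":0,"slide":[87,-72,0],"angular":[0,0,-18]},{"fingers":0,"slide":[116,-96,0],"angular":[0,0,-24]},{"fingers":0,"slide":[145,-120,0],"angular":[0,0,-30]},{"fingers":0,"slide":[174,-144,0],"angular":[0,0,-36]},{"fingers":0,"slide":[203,-168,0],"angular":[0,0,-42]},{"fingers":0,"slide":[232,-192,0],"angular":[0,0,-48]},{"fingers":0,"slide":[261,-216,0],"angular":[0,0,-54]},{"fingers":0,"slide":[290,-240,0],"angular":[0,0,-60]}]}}

```text
clock: 2.23
tcp_pos: [0.3806, -0.2264, 0.2426]
orientation: [0.0, 0.775, 0.632, 0.0]
wrist_force: [1.6, 0.5, -1.0]
finger_gap: 0.0857
grip_force: 0.0
```

```bash
cat >> h.py <<'E'
O=np.array([.630,.0]); A=np.radians(105.)
def fr(O=O,A=A): return np.array([[np.cos(A),-np.sin(A)],[np.sin(A),np.cos(A)]])
def w(x,y,O=O,A=A): return O+fr(O,A)@np.array([x,y])
def go(target,z,O=O,A=A):
    s=get_state(); q=s["orientation"]; M=R.from_quat([q[1],q[2],q[3],q[0]]).as_matrix()
    t=np.r_[w(*target,O,A),z]
    c,si=np.cos(A-np.pi/2),np.sin(A-np.pi/2)
    D=np.array([[si,c,0],[-c,si,0],[0,0,-1.]])  # tool y = -rack y
    print("tcp",s["tcp_pos"].round(4),"clock",s["clock"],"F",s["wrist_force"].round(2))
    print("slide",(1000*M.T@(t-s["tcp_pos"])).round(1),"ang",np.degrees(R.from_matrix(M.T@D).as_rotvec()).round(2))
E
python3 - <<'E'
from h import *
go((.04,.088),.242)
E
```

```text
tcp [ 0.3806 -0.2264  0.2426] clock 2.2333 F [ 1.65  0.5  -1.02]Traceback (most recent call last):
  File "<stdin>", line 2, in <module>
  File "h.py", line 28, in go
    print("slide",(1000*M.T@(t-s["tcp_pos"])).round(1),"ang",np.degrees(R.from_matrix(M.T@D).as_rotvec()).round(2))
                                                                        ~~~~~~~~~~~~~^^^^^^^
  File "scipy/spatial/transform/_rotation.pyx", line 1143, in scipy.spatial.transform._rotation.Rotation.from_matrix
ValueError: Non-positive determinant (left-handed or null coordinate frame) in rotation matrix 0: [[-8.94362335e-01  4.47343037e-01  4.68783469e-04]
 [ 4.47342629e-01  8.94362329e-01 -7.72214382e-04]
 [ 7.64707002e-04  4.80932629e-04  9.99999592e-01]].
```

```bash
sed -i 's/\[\[si,c,0\],\[-c,si,0\]/[[-si,c,0],[c,si,0]/' h.py
python3 - <<'E'
from h import *
go((.04,.088),.242)
E
```

```text
tcp [ 0.3806 -0.2264  0.2426] clock 2.2333 F [ 1.65  0.5  -1.02]
slide [268.3 102.4   0.5] ang [  0.04   0.04 -26.57]
```

{"api": "jog_arm", "payload": {"moves": [{"fingers":0,"slide":[36,14,0],"angular":[0,0,-4]},{"fingers":0,"slide":[72,28,0],"angular":[0,0,-8]},{"fingers":0,"slide":[108,42,0],"angular":[0,0,-12]},{"fingers":0,"slide":[144,55,0],"angular":[0,0,-16]},{"fingers":0,"slide":[180,69,0],"angular":[0,0,-20]},{"fingers":0,"slide":[216,83,0],"angular":[0,0,-24]},{"fingers":0,"slide":[248,95,0],"angular":[0,0,-26.5]},{"fingers":0,"slide":[268,102,0],"angular":[0,0,-26.5]},{"fingers":0,"slide":[268,102,0],"angular":[0,0,-26.5]}]}}

```text
clock: 2.98
tcp_pos: [0.5366, 0.0167, 0.242]
orientation: [0.0, 0.609, 0.793, 0.001]
wrist_force: [-0.3, 0.3, -0.2]
finger_gap: 0.0854
grip_force: 0.0
```

```bash
python3 - <<'E'
from h import *
Z=dict(thumb_plate=.165,lip=.14,nose=.152,pan_front=.165,pan=.14,cookie1=.143)
for n in ("wrist","top"):
    p=shot(n); c=p["color"][:,:,::-1].copy()
    for k,z in Z.items():
        r=tip_of(k,p)[:2]
        for a in r[:1]: cv2.circle(c,tuple(int(v) for v in a["point"]),3,(255,0,255),1)
        print(n,k,[(np.round(a["point"]).tolist(),round(a["p"],2),np.round(atz(p,a["point"],z)[:2],3).tolist()) for a in r])
    cv2.imwrite(f"pics/{n}2.png",c)
go((.04,.088),.242)
E
```

```text
wrist thumb_plate [([256.0, 240.0], 0.89, [0.494, -0.023])]
wrist lip [([406.0, 323.0], 0.68, [0.661, -0.092]), ([493.0, 43.0], 0.6, [0.632, 0.17])]
wrist nose [([327.0, 255.0], 0.86, [0.557, -0.028])]
wrist pan_front [([422.0, 251.0], 0.95, [0.632, 0.003])]
wrist pan [([433.0, 58.0], 0.59, [0.592, 0.149])]
wrist cookie1 [([351.0, 48.0], 0.95, [0.53, 0.139]), ([490.0, 43.0], 0.79, [0.628, 0.169])]
top thumb_plate []
top lip [([373.0, 183.0], 0.61, [0.661, -0.095])]
top nose []
top pan_front [([333.0, 191.0], 0.63, [0.639, 0.0]), ([231.0, 247.0], 0.54, [0.51, 0.228])]
top pan [([267.0, 211.0], 0.67, [0.592, 0.153])]
top cookie1 [([261.0, 198.0], 0.89, [0.623, 0.166]), ([272.0, 236.0], 0.87, [0.536, 0.141])]
tcp [0.5347 0.0131 0.2424] clock 3.6833 F [ 0.02 -0.83 -0.04]
slide [2.7 0.6 0.4] ang [ 0.01  0.01 -0.38]
```

View pics/wrist2.png

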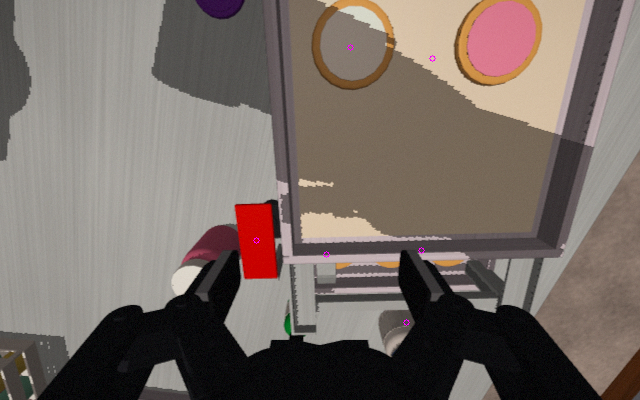

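The wrist view shows the red plate (256,240), the nose (327,255) and the pan's front wall (422,251), with the first cookies at row ~90 and above. I'll fit the rack frame to all these points.

```bash
python3 - <<'E'
from h import *
from scipy.optimize import least_squares
m=np.array([[20,141],[0,83],[-90,0],[20,141],[0,83],[-90,0],[-90,0]])/1e3
v=np.array([[.494,-.023],[.557,-.028],[.661,-.092],[.4935,-.0215],[.555,-.02],[.667,-.089],[.661,-.095]])
# last unknown: pan x
pc=np.array([[.592,.149],[.592,.153]]);pf=np.array([[.632,.003],[.636,.0],[.639,0]])
def f(q):
    O=q[:2];A=q[2];r=[w(*a,O,A)-b for a,b in zip(m,v)]
    r+=[w(q[3],0,O,A)-b for b in pc]+[w(q[3]-.156,0,O,A)-b for b in pf]
    return np.ravel(r)
s=least_squares(f,[.63,0,1.83,.165],loss="soft_l1",f_scale=.003);print(s.x,np.degrees(s.x[2]),(s.fun.reshape(-1,2)*1e3).round(1).tolist())
go((.043,.087),.242,s.x[:2],s.x[2])
E
```

```text
[ 0.63630705 -0.00380741  1.84655661  0.16086739] 105.79990053668234 [[1.2, 0.0], [-0.6, 1.6], [-0.2, 1.6], [1.7, -1.5], [1.4, -6.4], [-6.2, -1.4], [-0.2, 4.6], [0.5, 2.0], [0.5, -2.0], [3.0, -2.1], [-1.0, 0.9], [-4.0, 0.9]]
tcp [0.5347 0.0131 0.2424] clock 3.6833 F [ 0.02 -0.83 -0.04]
slide [-0.7  6.1  0.4] ang [ 0.01  0.01 -1.18]
```

{"api": "jog_arm", "payload": {"moves": [{"fingers":0,"slide":[-3,3,20],"angular":[0,0,-1.2]},{"fingers":0,"slide":[-3,3,40],"angular":[0,0,-1.2]},{"fingers":0,"slide":[-3,3,55],"angular":[0,0,-1.2]},{"fingers":0,"slide":[-3,3,60],"angular":[0,0,-1.2]},{"fingers":0,"slide":[-3,3,60],"angular":[0,0,-1.2]},{"fingers":0,"slide":[-3,3,60],"angular":[0,0,-1.2]}]}}

```text
clock: 4.18
tcp_pos: [0.5385, 0.0112, 0.1827]
orientation: [0.0, 0.603, 0.798, -0.0]
wrist_force: [0.6, 0.7, 0.6]
finger_gap: 0.0852
grip_force: 0.0
```

```bash
python3 - <<'E'
from h import *
p=shot("wrist"); cv2.imwrite("pics/w3.png",p["color"][:,:,::-1])
for k,z in dict(thumb_plate=.165,pan_front=.165,nose=.152).items(): print(k,[(np.round(a["point"]).tolist(),round(a["p"],2),np.round(atz(p,a["point"],z)[:2],3).tolist()) for a in tip_of(k,p)[:1]])
go((.04,.09),.182,np.array([.6363,-.0038]),1.8466)
E
```

```text
thumb_plate [([234.0, 276.0], 0.61, [0.494, -0.024])]
pan_front [([455.0, 290.0], 0.88, [0.632, 0.005])]
nose [([328.0, 291.0], 0.66, [0.557, -0.028])]
tcp [0.5392 0.0111 0.1834] clock 4.3833 F [-0.41 -0.23 -0.75]
slide [-0.8 -0.6  1.4] ang [0.11 0.05 0.05]
```

View pics/w3.png

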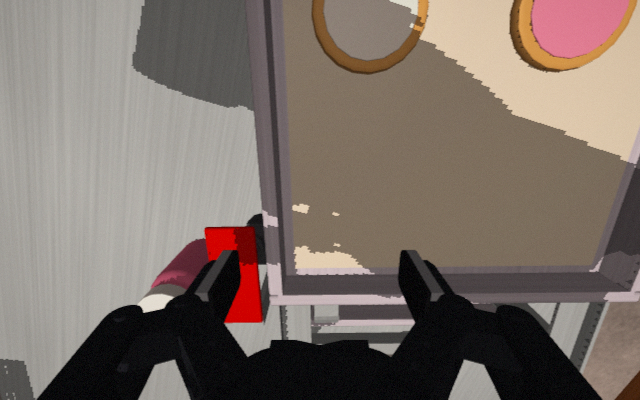

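```bash
python3 - <<'E'
from h import *
p=shot("wrist"); h=400; f=h/2/np.tan(np.radians(p["fovy"])/2); T=np.array(p["tool_from_camera"]); Ti=np.linalg.inv(T)
print(f,T.round(3).tolist())
for z in (-.002,.011):
  for x in (-.011,0,.011):
    for y in (-.0427,.0427):
      c=Ti@[x,y,z,1]; print(x,y,z,(f*c[:2]/c[2]+[p["cx"],p["cy"]]).round())
E
```

```text
277.7769716015784 [[0.0, -0.948, -0.318, 0.081], [1.0, 0.0, -0.0, 0.001], [0.0, -0.318, 0.948, -0.132], [0.0, 0.0, 0.0, 1.0]]
-0.011 -0.0427 -0.002 [239. 281.]
-0.011 0.0427 -0.002 [395. 281.]
0 -0.0427 -0.002 [237. 263.]
0 0.0427 -0.002 [397. 263.]
0.011 -0.0427 -0.002 [235. 245.]
0.011 0.0427 -0.002 [399. 245.]
-0.011 -0.0427 0.011 [245. 267.]
-0.011 0.0427 0.011 [389. 267.]
0 -0.0427 0.011 [243. 251.]
0 0.0427 0.011 [391. 251.]
0.011 -0.0427 0.011 [242. 234.]
0.011 0.0427 0.011 [392. 234.]
```

{"api": "jog_arm", "payload": {"moves": [{"fingers":0,"slide":[0,0,8],"angular":[0,0,0]},{"fingers":0,"slide":[0,0,14],"angular":[0,0,0]},{"fingers":0,"slide":[0,0,17],"angular":[0,0,0]},{"fingers":0,"slide":[0,0,19],"angular":[0,0,0]},{"fingers":0,"slide":[0,0,19],"angular":[0,0,0]},{"fingers":0,"slide":[0,0,19],"angular":[0,0,0]}]}}

```text
clock: 4.93
tcp_pos: [0.5382, 0.0112, 0.1631]
orientation: [-0.0, 0.603, 0.798, -0.0]
wrist_force: [-0.5, 0.6, -0.9]
finger_gap: 0.0855
grip_force: 0.0
```

{"api": "jog_arm", "payload": {"moves": [{"fingers":0,"slide":[0,0,3],"angular":[0,0,0]},{"fingers":0,"slide":[0,0,5],"angular":[0,0,0]},{"fingers":0,"slide":[0,0,5],"angular":[0,0,0]},{"fingers":0,"slide":[0,0,5],"angular":[0,0,0]}]}}

```text
clock: 5.27
tcp_pos: [0.5388, 0.0111, 0.1584]
orientation: [0.0, 0.603, 0.798, 0.0]
wrist_force: [-0.1, -0.2, 2.0]
finger_gap: 0.0853
grip_force: 0.8
```

{"api": "jog_arm", "payload": {"moves": [{"fingers":0,"slide":[0,0,3],"angular":[0,0,0]},{"fingers":0,"slide":[0,0,5],"angular":[0,0,0]},{"fingers":0,"slide":[0,0,5],"angular":[0,0,0]},{"fingers":0,"slide":[0,0,5],"angular":[0,0,0]}]}}

```text
clock: 5.6
tcp_pos: [0.5387, 0.0111, 0.1533]
orientation: [0.0, 0.603, 0.798, 0.0]
wrist_force: [0.6, 0.2, 2.3]
finger_gap: 0.0859
grip_force: 1.2
```

{"api": "jog_arm", "payload": {"moves": [{"fingers":0,"slide":[0,0,2],"angular":[0,0,0]},{"fingers":0,"slide":[0,0,4],"angular":[0,0,0]},{"fingers":0,"slide":[0,0,4],"angular":[0,0,0]},{"fingers":0,"slide":[0,0,4],"angular":[0,0,0]}]}}

```text
clock: 5.93
tcp_pos: [0.5387, 0.0111, 0.1493]
orientation: [0.0, 0.603, 0.798, 0.0]
wrist_force: [0.6, -0.2, 3.7]
finger_gap: 0.0855
grip_force: 1.4
```

{"api": "jog_arm", "payload": {"moves": [{"fingers":0,"slide":[0,0,2],"angular":[0,0,0]},{"fingers":0,"slide":[0,0,2],"angular":[0,0,0]},{"fingers":0,"slide":[0,0,2],"angular":[0,0,0]}]}}

```text
clock: 6.18
tcp_pos: [0.5386, 0.0111, 0.1473]
orientation: [0.0, 0.603, 0.798, 0.0]
wrist_force: [1.0, 0.2, 3.3]
finger_gap: 0.0853
grip_force: 1.6
```

{"api": "jog_arm", "payload": {"moves": [{"fingers":0,"slide":[0,0,1],"angular":[0,0,0]},{"fingers":0,"slide":[0,0,1],"angular":[0,0,0]},{"fingers":0,"slide":[0,0,1],"angular":[0,0,0]}]}}

```text
clock: 6.43
tcp_pos: [0.5386, 0.0111, 0.1467]
orientation: [0.0, 0.603, 0.798, 0.0]
wrist_force: [1.1, -0.7, 5.9]
finger_gap: 0.0852
grip_force: 2.8
```

```bash
python3 - <<'E'
from h import *
for n in ("wrist","scene"):
  p=shot(n); c=p["color"][:,:,::-1]; s=get_state(); print(s["tcp_pos"].round(4),s["wrist_force"].round(2),s["grip_force"])
  if n=="wrist": cv2.imwrite("pics/w4.png",c)
E
```

```text
[0.5386 0.0111 0.1467] [ 0.26 -0.83  5.04] 2.8092617658694508
[0.5386 0.0111 0.1467] [1.34 0.75 5.58] 2.8017938885022886
```

View pics/w4.png

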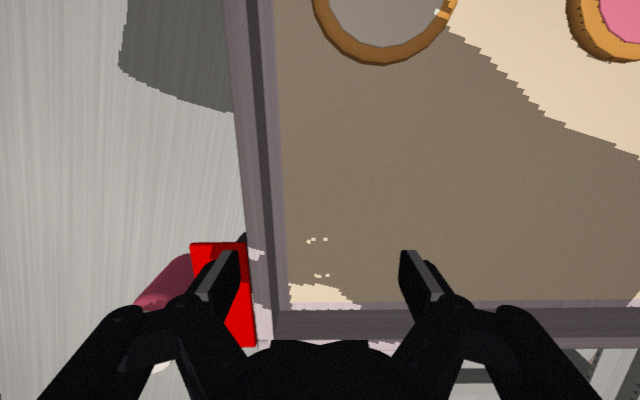

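The fingertip force jumped to 5.5 N, so the plate is bottomed. The wrist view has the left finger on the plate at about (215,290) and the right one over clear pan floor at (420,280), behind the front wall at row ~320. Now I'll draw forward along tool −x.

{"api": "jog_arm", "payload": {"moves": [{"fingers":0,"slide":[-4,0,0]},{"fingers":0,"slide":[-8,0,0]},{"fingers":0,"slide":[-12,0,0]},{"fingers":0,"slide":[-16,0,0]},{"fingers":0,"slide":[-20,0,0]},{"fingers":0,"slide":[-24,0,0]},{"fingers":0,"slide":[-28,0,0]},{"fingers":0,"slide":[-32,0,0]},{"fingers":0,"slide":[-36,0,0]},{"fingers":0,"slide":[-40,0,0]}]}}

```text
schema error: expected keys fingers, slide, angular
```

```bash
python3 - <<'E'
from h import *
p=shot("wrist"); cv2.imwrite("pics/w5.png",p["color"][:,:,::-1])
print(tip_of("pan_front",p)[:1])
go((-.075,.09),.1467,np.array([.6363,-.0038]),1.8466)
E
```

```text
[]
tcp [0.5386 0.0111 0.1467] clock 6.6333 F [0.01 0.14 5.41]
slide [-1.16e+02 -2.00e-01  1.00e-01] ang [0.03 0.02 0.05]
```

View pics/w5.png

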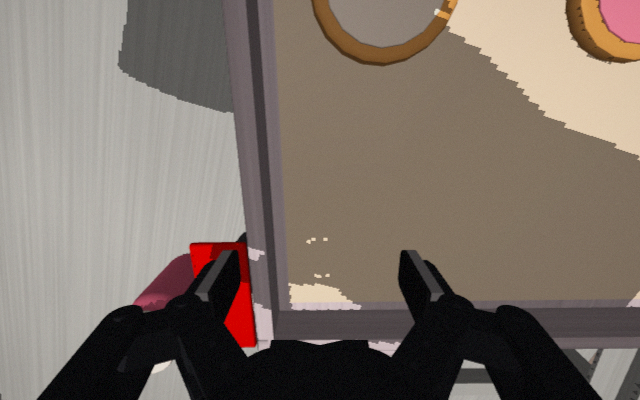

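The call was refused because the rows had no "angular", so the picture is unchanged. I'm repeating it with the key added.

{"api": "jog_arm", "payload": {"moves": [{"fingers":0,"slide":[-4,0,0],"angular":[0,0,0]},{"fingers":0,"slide":[-8,0,0],"angular":[0,0,0]},{"fingers":0,"slide":[-12,0,0],"angular":[0,0,0]},{"fingers":0,"slide":[-16,0,0],"angular":[0,0,0]},{"fingers":0,"slide":[-20,0,0],"angular":[0,0,0]},{"fingers":0,"slide":[-24,0,0],"angular":[0,0,0]},{"fingers":0,"slide":[-28,0,0],"angular":[0,0,0]},{"fingers":0,"slide":[-32,0,0],"angular":[0,0,0]},{"fingers":0,"slide":[-36,0,0],"angular":[0,0,0]},{"fingers":0,"slide":[-40,0,0],"angular":[0,0,0]}]}}

```text
clock: 7.47
tcp_pos: [0.5479, -0.0243, 0.1466]
orientation: [-0.003, 0.602, 0.799, 0.002]
wrist_force: [-2.0, 10.2, 10.6]
finger_gap: 0.0854
grip_force: 6.9
```

```bash
python3 - <<'E'
from h import *
p=shot("wrist"); cv2.imwrite("pics/w6.png",p["color"][:,:,::-1])
go((-.075,.09),.1467,np.array([.6363,-.0038]),1.8466)
E
```

```text
tcp [ 0.5481 -0.0251  0.1465] clock 7.5167 F [-2.8   9.48  9.32]
slide [-78.5   0.4  -0.6] ang [-0.02 -0.32  0.14]
```

View pics/w6.png

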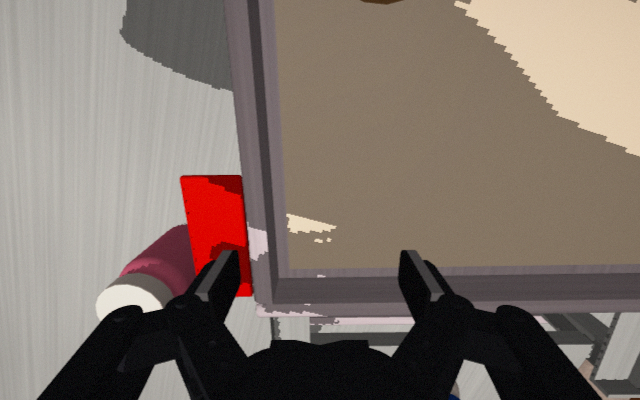

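```bash
python3 - <<'E'
from h import *
O=np.array([.6363,-.0038]);A=1.8466
p=shot("wrist"); T6=p["_T"].copy(); T4=T6.copy(); T4[:3,3]+=np.array([.5386,.0111,.1467])-[.5481,-.0251,.1465]
for n,T,pts in (("w4",T4,[((380,64),.153),((290,302),.143),((272,338),.165),((218,243),.149)]),("w6",T6,[((380,3),.153),((285,266),.143),((262,308),.165),((210,176),.149)])):
    p["_T"]=T
    for px,z in pts: print(n,px,(1e3*fr(O,A).T@(atz(p,px,z)[:2]-O)).round(1))
t=shot("top")
for k,z in dict(pan_front=.165,pan=.14).items():
    print(k,[(a["p"],(1e3*fr(O,A).T@(atz(t,a["point"],z)[:2]-O)).round(1)) for a in tip_of(k,t)[:2]])
s=get_state();print(s["tcp_pos"].round(4),s["wrist_force"].round(1),s["clock"])
E
```

```text
w4 (380, 64) [137.4  63.9]
w4 (290, 302) [ 11.2 105.7]
w4 (272, 338) [  6.6 113. ]
w4 (218, 243) [ 52.9 141.4]
w6 (380, 3) [121.5  66.2]
w6 (285, 266) [ -1.8 108.5]
w6 (262, 308) [-11.8 117.7]
w6 (210, 176) [ 51.4 141.9]
pan_front [(0.66, array([-9.1,  1.5]))]
pan [(0.67, array([148.1,  -1.6]))]
[ 0.5482 -0.025   0.1466] [-1.6  7.8  8. ] 7.7167
```

The pan moved about 15 mm (x ≈ 148 mm) with the plate still down, so I'll carry on.

{"api": "jog_arm", "payload": {"moves": [{"fingers":0,"slide":[-4,0,0],"angular":[0,0,0]},{"fingers":0,"slide":[-8,0,0],"angular":[0,0,0]},{"fingers":0,"slide":[-12,0,0],"angular":[0,0,0]},{"fingers":0,"slide":[-16,0,0],"angular":[0,0,0]},{"fingers":0,"slide":[-20,0,0],"angular":[0,0,0]},{"fingers":0,"slide":[-24,0,0],"angular":[0,0,0]},{"fingers":0,"slide":[-28,0,0],"angular":[0,0,0]},{"fingers":0,"slide":[-32,0,0],"angular":[0,0,0]},{"fingers":0,"slide":[-36,0,0],"angular":[0,0,0]},{"fingers":0,"slide":[-40,0,0],"angular":[0,0,0]}]}}

```text
clock: 8.55
tcp_pos: [0.5593, -0.0634, 0.1461]
orientation: [-0.002, 0.602, 0.799, 0.001]
wrist_force: [-2.3, 7.6, 6.2]
finger_gap: 0.0849
grip_force: 3.9
```

{"api": "jog_arm", "payload": {"moves": [{"fingers":0,"slide":[-4,0,0],"angular":[0,0,0]},{"fingers":0,"slide":[-8,0,0],"angular":[0,0,0]},{"fingers":0,"slide":[-12,0,0],"angular":[0,0,0]},{"fingers":0,"slide":[-16,0,0],"angular":[0,0,0]},{"fingers":0,"slide":[-20,0,0],"angular":[0,0,0]},{"fingers":0,"slide":[-24,0,0],"angular":[0,0,0]},{"fingers":0,"slide":[-26,0,0],"angular":[0,0,0]},{"fingers":0,"slide":[-26,0,0],"angular":[0,0,0]}]}}

```text
clock: 9.22
tcp_pos: [0.5665, -0.0891, 0.146]
orientation: [-0.002, 0.602, 0.798, 0.001]
wrist_force: [-1.0, 5.4, 4.1]
finger_gap: 0.0857
grip_force: 2.4
```

```bash
python3 - <<'E'
from h import *
O=np.array([.6363,-.0038]);A=1.8466
p=shot("wrist"); cv2.imwrite("pics/w7.png",p["color"][:,:,::-1])
t=shot("top")
for k,z in dict(pan_front=.165,pan=.14).items():
    print(k,[(a["p"],(1e3*fr(O,A).T@(atz(t,a["point"],z)[:2]-O)).round(1)) for a in tip_of(k,t)[:2]])
go((-.076,.09),.1467,O,A)
E
```

```text
pan_front [(0.66, array([-80.9,   2.4]))]
pan [(0.57, array([77.8,  1.5]))]
tcp [ 0.5666 -0.0891  0.1459] clock 9.4167 F [-0.37  5.58  3.47]
slide [-12.9   0.3  -0.8] ang [-0.03 -0.19  0.14]
```

View pics/w7.png

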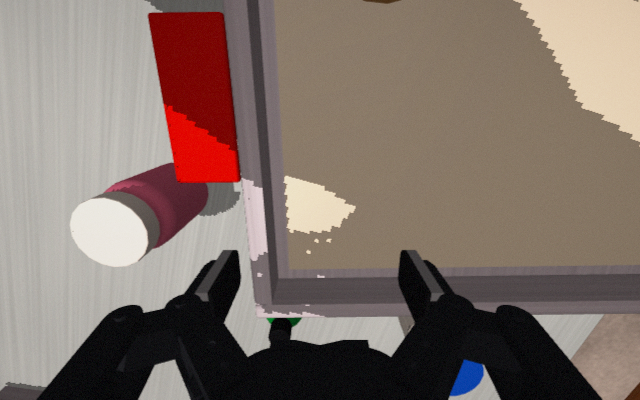

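The pan follows the finger and the plate stays down on its own at (195,95); about 12 mm are left to the turned-up ends. I'll push gently until the force rises.

{"api": "jog_arm", "payload": {"moves": [{"fingers":0,"slide":[-3,0,0],"angular":[0,0,0]},{"fingers":0,"slide":[-6,0,0],"angular":[0,0,0]},{"fingers":0,"slide":[-9,0,0],"angular":[0,0,0]},{"fingers":0,"slide":[-11,0,0],"angular":[0,0,0]},{"fingers":0,"slide":[-11,0,0],"angular":[0,0,0]}]}}

```text
clock: 9.83
tcp_pos: [0.5695, -0.0998, 0.1459]
orientation: [-0.002, 0.602, 0.798, 0.001]
wrist_force: [-1.3, 5.1, 2.9]
finger_gap: 0.0851
grip_force: 2.5
```

{"api": "jog_arm", "payload": {"moves": [{"fingers":0,"slide":[-1,0,0],"angular":[0,0,0]},{"fingers":0,"slide":[-2,0,0],"angular":[0,0,0]},{"fingers":0,"slide":[-2,0,0],"angular":[0,0,0]}]}}

```text
clock: 10.08
tcp_pos: [0.5699, -0.1014, 0.1459]
orientation: [-0.002, 0.602, 0.798, 0.001]
wrist_force: [-0.7, 6.2, 4.7]
finger_gap: 0.0855
grip_force: 3.1
```

{"api": "jog_arm", "payload": {"moves": [{"fingers":0,"slide":[-1,0,0],"angular":[0,0,0]},{"fingers":0,"slide":[-2,0,0],"angular":[0,0,0]},{"fingers":0,"slide":[-2,0,0],"angular":[0,0,0]}]}}

```text
clock: 10.33
tcp_pos: [0.5701, -0.1023, 0.1459]
orientation: [-0.003, 0.602, 0.799, 0.001]
wrist_force: [-2.5, 8.8, 6.3]
finger_gap: 0.0853
grip_force: 4.7
```

{"api": "jog_arm", "payload": {"moves": [{"fingers":0,"slide":[-1,0,0],"angular":[0,0,0]},{"fingers":0,"slide":[-2,0,0],"angular":[0,0,0]},{"fingers":0,"slide":[-2,0,0],"angular":[0,0,0]}]}}

```text
clock: 10.58
tcp_pos: [0.5701, -0.1024, 0.1459]
orientation: [-0.004, 0.601, 0.799, 0.003]
wrist_force: [-4.1, 14.0, 7.6]
finger_gap: 0.0854
grip_force: 7.4
```

The TCP has stopped while the force climbs, so the pan rests against the ends. I'll back off from the wall, then rise.

{"api": "jog_arm", "payload": {"moves": [{"fingers":0,"slide":[4,0,0],"angular":[0,0,0]},{"fingers":0,"slide":[10,0,0],"angular":[0,0,0]},{"fingers":0,"slide":[16,0,0],"angular":[0,0,0]},{"fingers":0,"slide":[16,0,0],"angular":[0,0,0]},{"fingers":0,"slide":[16,0,-15],"angular":[0,0,0]},{"fingers":0,"slide":[16,0,-45],"angular":[0,0,0]},{"fingers":0,"slide":[16,0,-80],"angular":[0,0,0]},{"fingers":0,"slide":[16,0,-110],"angular":[0,0,0]},{"fingers":0,"slide":[16,0,-120],"angular":[0,0,0]},{"fingers":0,"slide":[16,0,-120],"angular":[0,0,0]}]}}

```text
clock: 11.42
tcp_pos: [0.5693, -0.0925, 0.2696]
orientation: [0.003, 0.603, 0.798, 0.001]
wrist_force: [-0.2, 0.1, 0.6]
finger_gap: 0.0855
grip_force: 0.0
```

```bash
python3 - <<'E'
from h import *
O=np.array([.6363,-.0038]);A=1.8466
p=shot("wrist"); t=shot("top"); c=shot("scene")
a=np.vstack([cv2.resize(p["color"],(480,300)),cv2.resize(c["color"],(480,300))])[:,:,::-1]; cv2.imwrite("pics/w8.png",a)
for q in (p,t):
  for k,z in dict(pan_front=.165,pan=.14,lip=.14).items():
    print(k,[(round(a["p"],2),(1e3*fr(O,A).T@(atz(q,a["point"],z)[:2]-O)).round(1)) for a in tip_of(k,q)[:2]])
s=get_state();print(s["wrist_force"].round(1),s["clock"])
E
```

```text
pan_front [(0.92, array([-86.3,   1.5]))]
pan [(0.75, array([67.4,  3. ])), (0.65, array([-112.5,  111.5]))]
lip []
pan_front [(0.62, array([-92.6,  -0.2]))]
pan [(0.98, array([63.7,  3.1])), (0.66, array([ 20.6, 139.6]))]
lip []
[-0.5  0.6  0.3] 11.8667
```

View pics/w8.png

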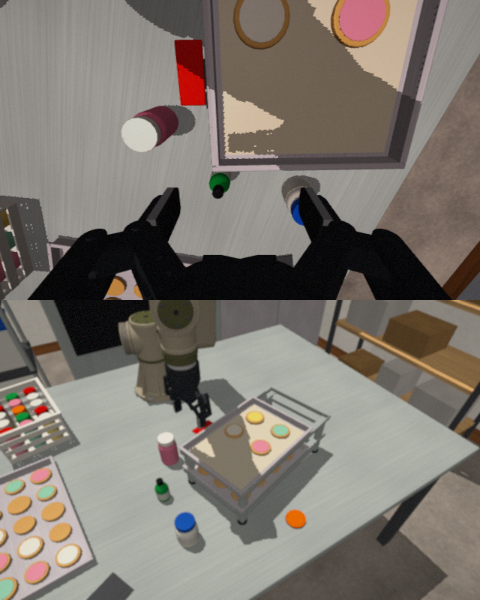

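The combined picture shows the pan at the rack's front end, front edge at about (310,165) in the wrist half. All four cookies are flat in it, the jars and bottle stand where they were, and the gripper is clear above. I estimate pan x at about 64–69 mm (target 69), so I'm handing in.

```bash
python3 -c "
from workcell import *
print(hand_in())"
```

```text
the job is handed in; nothing more can be done
None
```

The job is handed in: I pressed the stop down, slid the pan over it until it rested against the turned-up runner ends, and moved the gripper clear; the hand-in gave no verdict.

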